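# Run a fingertip along the brass studs of a carved chest to press them home

## Robot

A 7-joint arm with a two-finger parallel gripper is mounted at the origin on the work surface. World frame = base frame: x ahead of the robot, y to its left, z up, the work surface at z = 0. Lengths are in m, angles in rad, forces in N, time in s.
With the tool pointing down it reaches from about 0.4 to 0.9 m from the base axis. Payload 5.5 kg.
Tool frame: the origin (TCP) lies midway between the tips of the shut fingers; the grasp point (between the pads) lies 19 mm behind it; z points along the fingers, y is the line along which they close (so a half turn about z gives the same grasp; the last joint's range is limited). The gripper opens to 85 mm and grips with 20 to 120 N. Pads are 22 mm wide; open, the fingers measure 114 mm over their backs; the gripper's body (76 mm by 85 mm) begins 54 mm behind the grasp point. The pads swing forward as they close: fully open they stand 13 mm farther back than shut.
Start: joints at [-1.061, 0.501, -0.427, 1.55, 0.221, 1.138, -0.21], TCP at [0.159, 0.63, 0.231] pointing down, gripper open.
Joint ranges: [-2.88, 2.88], [-0.31, 2.03], [-1.54, 1.56], [0.2, 2.42], [-1.41, 4.55], [0.19, 2.02], [-2.57, 2.57]. Speed limits (rad/s): [2.57, 2.57, 3.14, 3.14, 3.14, 3.14, 3.14].

## Interface

Orientations are given as a unit quaternion [x, y, z, w].
In Python, from plant import env gives the robot as it stands. Calls block until the motion is done:
- env.move_pose(position, orientation): joint-space move of the TCP to a pose.
- env.move_linear(position, frame=None, feed=0.15, max_force=None): straight line of the TCP; frame=None keeps the orientation; feed is the mean speed in m/s. With max_force (N) it stops when the force on the tool has changed by that much, and returns True; else False.
- env.goto_joints(angles): joint-space move.
- env.move_gripper(opening, f_grip=None): finger opening in m; f_grip is the grip in N (None keeps the last); returns when the fingers have stopped.
- env.sleep(seconds).
- env.ik(position, orientation): joint angles nearest the present ones, or None.
- env.get_state(): the state.
- env.snapshot(name): name is "side" or "top" or "wrist"; returns a dict with "color" (420x560x3 uint8, red, green, blue), "fx", "fy", "cx", "cy" (pixels), "T" (4x4, takes a point from camera to world coordinates). Camera axes: x right, y up, looking along -z (the intrinsics and any distortion apply to the point x, -y, -z); pixel columns grow to the right and rows downward; lengths in m; the calibration is good to about 2 mm. A picture is of the moment at which its call begins. There is no depth.
A pose or a line that the arm cannot do raises env.Unreachable and nothing moves.
- env.close_job(): hands the job in; it is judged then, once.
The state is a dict: "clock": time; "qpos": joint angles; "qvel": joint speeds; "joint_torque": joint torques, N m; "eef_pos": TCP position; "ee_rot": TCP orientation; "force": force on the tool from outside, world axes, zero at the start; "moment": the same for the moment, N m; "width": finger opening in m; "grasp_force": force on a finger pad.
Only numpy, scipy, OpenCV 4.12 (cv2) and the standard library are available. Lean on these libraries where they do the work, as an engineer would, in place of code of your own. Each camera call takes 0.05 s, during which the arm holds its last target. There are 200 camera calls.

## Task

The six brass studs on the chest's lid have only been started in their holes. Run closed fingertips along the curved row and press every stud fully home, with the rim of its head down on the wood. Press gently, do not pull a stud out, do not push or lift the chest, and leave the jar, the tub, the elephant and the brush where they stand.

Things in the scene. Friction and masses are not known exactly. Their poses are not given: they have to be found in the camera images.
- chest: Dark hardwood chest, lid locked shut, loose on the bench, 3 to 4.5 kg, 214 (x) x 309 (y) x 95 mm high. Origin at the centre of its underside; brass hasp on its -x face. The flat lid top is 95 mm above the origin. On it a curved row of six domed brass studs, 48 mm apart along a thin scribed line: chest x, y = (30,105), (-2,69), (-18,24), (-18,-24), (-2,-69), (30,-105) mm.
- stud0 (a joint): How far stud 1 of the row (left end, towards the chest's +y) has been pushed in: 0 = head stands 5 mm off the lid, 0.005 = fully home with the rim of its head on the lid (a hard stop); negative = pulled out. A push of 2 to 3 N straight down drives it; it stays where it is left. More than 45 N would dent head or lid.
- stud0_top (a point): Top of the crown of stud 1 of the row (left end, towards the chest's +y): a smooth brass dome, head 28 mm across and 5.5 mm high, so the crown stands 5.5 mm above the lid when home and 9 to 10.5 mm above it at the start. A sliding fingertip that meets the dome less than 3 mm below its crown pushes it down.
- stud1 (a joint): How far stud 2 from the left has been pushed in: 0 = head stands 5 mm off the lid, 0.005 = fully home with the rim of its head on the lid (a hard stop); negative = pulled out. A push of 2 to 3 N straight down drives it; it stays where it is left. More than 45 N would dent head or lid.
- stud1_top (a point): Top of the crown of stud 2 from the left: a smooth brass dome, head 28 mm across and 5.5 mm high, so the crown stands 5.5 mm above the lid when home and 9 to 10.5 mm above it at the start. A sliding fingertip that meets the dome less than 3 mm below its crown pushes it down.
- stud2 (a joint): How far stud 3 from the left has been pushed in: 0 = head stands 5 mm off the lid, 0.005 = fully home with the rim of its head on the lid (a hard stop); negative = pulled out. A push of 2 to 3 N straight down drives it; it stays where it is left. More than 45 N would dent head or lid.
- stud2_top (a point): Top of the crown of stud 3 from the left: a smooth brass dome, head 28 mm across and 5.5 mm high, so the crown stands 5.5 mm above the lid when home and 9 to 10.5 mm above it at the start. A sliding fingertip that meets the dome less than 3 mm below its crown pushes it down.
- stud3 (a joint): How far stud 4 from the left has been pushed in: 0 = head stands 5 mm off the lid, 0.005 = fully home with the rim of its head on the lid (a hard stop); negative = pulled out. A push of 2 to 3 N straight down drives it; it stays where it is left. More than 45 N would dent head or lid.
- stud3_top (a point): Top of the crown of stud 4 from the left: a smooth brass dome, head 28 mm across and 5.5 mm high, so the crown stands 5.5 mm above the lid when home and 9 to 10.5 mm above it at the start. A sliding fingertip that meets the dome less than 3 mm below its crown pushes it down.
- stud4 (a joint): How far stud 5 from the left has been pushed in: 0 = head stands 5 mm off the lid, 0.005 = fully home with the rim of its head on the lid (a hard stop); negative = pulled out. A push of 2 to 3 N straight down drives it; it stays where it is left. More than 45 N would dent head or lid.
- stud4_top (a point): Top of the crown of stud 5 from the left: a smooth brass dome, head 28 mm across and 5.5 mm high, so the crown stands 5.5 mm above the lid when home and 9 to 10.5 mm above it at the start. A sliding fingertip that meets the dome less than 3 mm below its crown pushes it down.
- stud5 (a joint): How far stud 6 (right end, towards the chest's -y) has been pushed in: 0 = head stands 5 mm off the lid, 0.005 = fully home with the rim of its head on the lid (a hard stop); negative = pulled out. A push of 2 to 3 N straight down drives it; it stays where it is left. More than 45 N would dent head or lid.
- stud5_top (a point): Top of the crown of stud 6 (right end, towards the chest's -y): a smooth brass dome, head 28 mm across and 5.5 mm high, so the crown stands 5.5 mm above the lid when home and 9 to 10.5 mm above it at the start. A sliding fingertip that meets the dome less than 3 mm below its crown pushes it down.
- jar: Small amber glass jar with white cap, 36 mm across, 45 mm high, standing loose on the chest's lid behind the middle of the row. Origin at the centre of its underside. Leave alone.
- tub: White plastic tub with black paint, 94 mm across the rim, 62 mm high, loose on the bench at one end of the chest. Origin at the centre of its underside. Leave alone.
- elephant: Small carved elephant of pale wood, about 130 mm long, 75 mm over the ears, 92 mm high, loose on the bench at the other end of the chest. Origin on the bench under its middle, trunk to its -x. Leave alone.
- brush: Paint brush, 190 mm long, lying loose on the bench behind the chest. Origin under its middle, handle to its -x. Leave alone.

How it is judged:
By the outcome, as a careful person would: the job done as asked, in the order asked, and still so for the second after the job is handed in, with the robot touching nothing.
It also fails if it takes over 61 s, if anything falls off the work surface, if the arm or the gripper's body presses on something with over 40 N, if the wrist force passes 120 N, or if a joint passes its speed limit or range.

## Working session

There is one attempt and no reset: what is moved stays moved. The work goes in short steps, each a Python script; the robot and the scene stay as the last script left them, time stands still between calls to the robot, and variables do not carry over. Pictures are saved under pics/ and viewed, at most 10 in all, crops included, and the job is handed in when it is done.

```bash
mkdir -p pics
python3 - <<'E'
from plant import env
import cv2,numpy as np
for n in("top","side"):
    s=env.snapshot(n); cv2.imwrite(f"pics/{n}0.png",s["color"][:,:,::-1])
    np.savez(f"pics/{n}0.npz",**s); print(n,{k:np.round(v,4).tolist() for k,v in s.items() if k!="color"})
s=env.get_state();print(s["clock"],s["ee_rot"],s["force"],s["eef_pos"])
E
```

```text
top {'fx': 447.0627, 'fy': 447.0627, 'cx': 275.3207, 'cy': 216.2389, 'T': [[-0.0284, 0.9981, -0.0545, 0.5131], [-0.9995, -0.0275, 0.0183, 0.0683], [0.0168, 0.055, 0.9983, 1.1418], [0.0, 0.0, 0.0, 1.0]]}
side {'fx': 438.7198, 'fy': 438.7198, 'cx': 275.9975, 'cy': 210.4065, 'T': [[-0.9778, 0.1316, -0.1633, 0.4364], [-0.2097, -0.6105, 0.7637, 0.8023], [0.0008, 0.781, 0.6245, 0.6974], [0.0, 0.0, 0.0, 1.0]]}
0.1 [ 1.23052625e-01  9.92399778e-01 -8.45886533e-04 -1.32097645e-04] [ 0.50186446  0.32823671 -0.26109872] [0.15868122 0.62970686 0.23038791]
```

View pics/top0.png

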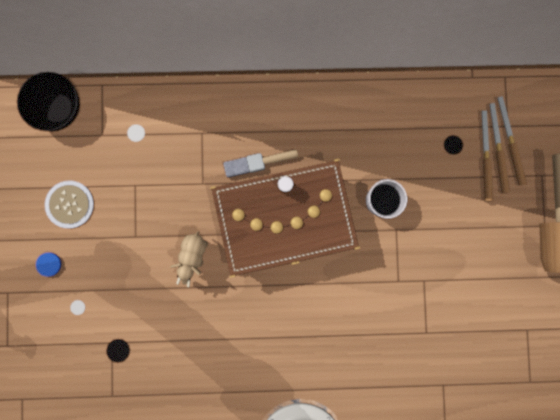

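View pics/side0.png

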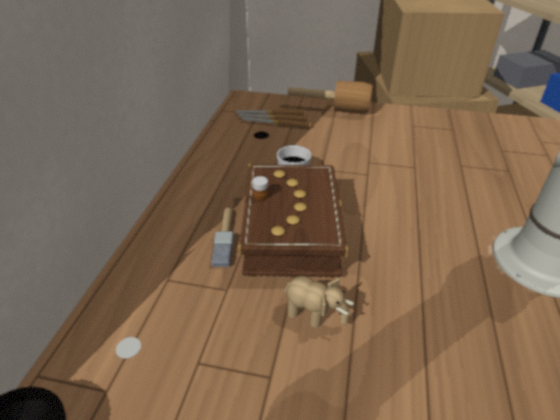

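The top view shows the six studs from (238,215) to (326,196), with the jar at (286,184). The side view shows them from (278,231), stud 1 and nearest, to (279,174). I'll triangulate them next.

```bash
cat > h.py <<'E'
import cv2,numpy as np
from scipy.optimize import least_squares
L=np.array([(30,105),(-2,69),(-18,24),(-18,-24),(-2,-69),(30,-105)])/1000
def studs(img,guess,r=10):
    hsv=cv2.cvtColor(img,cv2.COLOR_RGB2HSV); m=cv2.inRange(hsv,(15,110,110),(35,255,255))
    out=[]
    for u,v in guess:
        d=np.zeros_like(m); cv2.circle(d,(int(u),int(v)),r,255,-1); M=cv2.moments(m&d,True)
        out.append((M['m10']/M['m00'],M['m01']/M['m00'],M['m00']))
    return np.array(out)
def proj(s,P):
    T=np.array(s["T"]); c=(P-T[:3,3])@T[:3,:3]
    return np.c_[s["cx"]+s["fx"]*c[:,0]/-c[:,2], s["cy"]-s["fy"]*c[:,1]/-c[:,2]]
def chest(p,h):
    x,y,z,a=p; c,s=np.cos(a),np.sin(a)
    return np.c_[L@np.array([[c,s],[-s,c]])+[x,y], np.full(6,z+h)]
def fit(views,p0):
    f=lambda p:np.concatenate([(proj(s,chest(p,0))-uv[:,:2]).ravel() for s,uv in views])
    return least_squares(f,p0)
E
python3 - <<'E'
from h import *
t=dict(np.load("pics/top0.npz"));s=dict(np.load("pics/side0.npz"))
a=studs(t["color"],[(238,215),(256,225),(277,228),(297,223),(314,212),(326,196)])
b=studs(s["color"],[(278,231),(293,220),(300,207),(299,194),(292,183),(279,174)],7)
print(a.round(1),b.round(1))
for V in([(t,a)],[(s,b)],[(t,a),(s,b)]):
    r=fit(V,[.5,.05,.1,.1]);print(r.x.round(4),r.fun.reshape(-1,2).round(1).tolist())
E
```

```text
[[237.7 214.3 131. ]
 [255.9 224.  134. ]
 [276.3 226.8 133. ]
 [296.1 222.3 130. ]
 [313.2 211.  131. ]
 [325.2 194.7 133. ]] [[277.5 230.5 108. ]
 [292.4 219.4 104. ]
 [299.7 206.4  93. ]
 [299.1 193.2  88. ]
 [291.7 182.   81. ]
 [278.7 173.3  75. ]]
[0.568  0.0278 0.0975 0.1939] [[0.1, -0.0], [-0.0, 0.2], [-0.2, -0.2], [0.1, -0.2], [0.1, 0.2], [-0.0, -0.1]]
[0.5666 0.0288 0.1016 0.1956] [[-0.2, -0.1], [0.2, -0.0], [-0.0, -0.1], [-0.0, 0.1], [0.2, -0.1], [-0.2, 0.1]]
[0.5673 0.0279 0.1008 0.1951] [[-0.0, 0.3], [-0.1, 0.5], [-0.2, 0.1], [0.2, 0.0], [0.2, 0.4], [0.1, 0.0], [-0.4, -0.1], [-0.0, -0.1], [-0.3, -0.1], [-0.2, 0.2], [0.0, -0.0], [-0.4, 0.1]]
```

The two views agree to within about 1 mm. The chest is at (0.567, 0.028) with yaw 0.195. I'll go to stud 1 and press it with a force limit first.

```bash
cat >> h.py <<'E'
P=chest([.5673,.0279,.1008,.1951],0)
Q=[-np.sin(.0975),np.cos(.0975),0,0]
def press(env,i,F=12):
    x,y,_=P[i]
    env.move_linear([x,y,.118],feed=.12)
    f0=env.get_state()["force"]
    hit=env.move_linear([x,y,.093],feed=.015,max_force=F)
    s=env.get_state()
    print(i+1,hit,np.round(s["eef_pos"],4),np.round(s["force"]-f0,1),round(s["clock"],2))
    env.move_linear([x,y,.118],feed=.08)
E
python3 - <<'E'
from plant import env
from h import *
env.move_gripper(0.0,20)
env.move_pose([P[0,0],P[0,1],.16],Q)
press(env,0)
E
```

```text
1 True [0.5764 0.1367 0.1002] [-1.1 -0.5  5.3] 4.83
```

Run:
```python
from plant import env
from h import *
for i in range(1,6): press(env,i)
x,y,_=P[5]
env.move_linear([x,y,.25],feed=.2)
env.move_pose([.35,-.35,.3],Q)
s=env.get_state();print(s["clock"])
t=env.snapshot("top");cv2.imwrite("pics/top1.png",t["color"][:,:,::-1])
d=env.snapshot("side")
cv2.imwrite("pics/side1.png",cv2.resize(d["color"][140:340,200:380,::-1],None,fx=3,fy=3,interpolation=cv2.INTER_CUBIC))
a=studs(t["color"],[(238,215),(256,225),(277,228),(297,223),(314,212),(326,196)])
b=studs(d["color"],[(278,231),(293,220),(300,207),(299,194),(292,183),(279,174)],7)
print(a.round(1),b.round(1),fit([(t,a),(d,b)],[.5,.05,.1,.1]).x)
```

```text
2 True [0.552  0.0952 0.1002] [-1.  -0.1  6.4] 6.92
3 True [0.545  0.0479 0.1002] [-1.1 -0.7  5.4] 9.0
4 True [0.5543 0.0008 0.1002] [-0.6 -0.7  7.1] 11.08
5 True [ 0.5787 -0.0402  0.1002] [-0.3 -0.3  6.1] 13.17
6 True [ 0.6171 -0.0694  0.1003] [ 0.3 -0.4  5.5] 15.25
17.8917
[[237.9 214.4 129. ]
 [255.8 224.  130. ]
 [276.2 226.9 129. ]
 [296.  222.5 127. ]
 [313.  211.2 126. ]
 [325.  194.9 131. ]] [[277.7 231.8 114. ]
 [292.6 220.7 107. ]
 [299.9 207.9 101. ]
 [299.1 194.8  94. ]
 [291.9 183.4  84. ]
 [278.6 174.6  80. ]] [0.56708152 0.02781938 0.09682213 0.19519527]
```

View pics/side1.png

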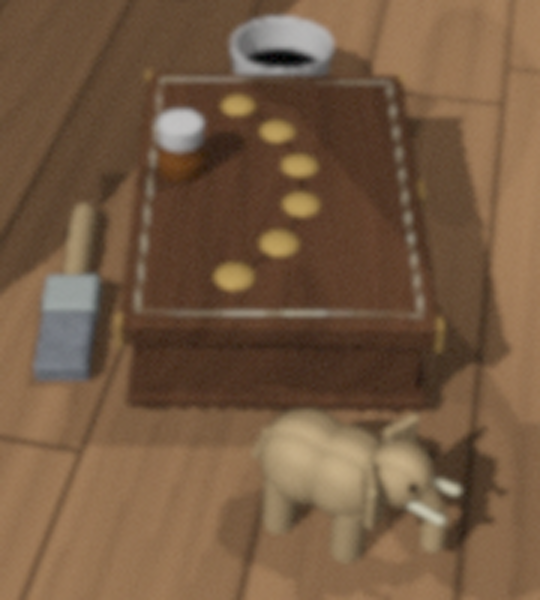

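The side view shows all six heads flat on the lid, and the chest, jar, tub, elephant and brush where they were. All presses stopped at the same height, 0.1002–0.1003 m, and the heads are about 4 mm lower than before.

```bash
python3 -c "
from plant import env
print(env.close_job())"
```

```text
the job is handed in; nothing more can be done
None
```

All six studs are pressed home and the job is handed in: I pressed them one at a time from left to right, lifting between studs rather than sliding along the row; the chest measured within 1 mm of its start, and the other objects looked undisturbed in the final side picture.

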